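# Put the joint stoppers away by size

### The job

The rig has been taken apart: put the four white joint stoppers away in the steel tray, each standing on its head, flat on the floor of the pocket made for its size. The two hose adapters that look like them, with the barb on the side, are needed for the next set-up: leave them standing where they are.

Things in the scene. Friction and masses are not known exactly. Their poses are not given: they have to be found in the camera images.
- stopper_19: The smallest white plastic ground-joint stopper, loose, standing on its head: octagonal head below (30 mm across corners, 15 mm high), above it the upright round cone (18.8 mm diameter at the head, 16.2 mm at its top, 26 mm long; overall height 41 mm). No side arm. Origin: centre of the head's underside; z up along the cone. Grip it by the cone, above the head; any yaw will do.
- stopper_29: The second smallest white plastic ground-joint stopper, loose, standing on its head: octagonal head below (40 mm across corners, 17 mm high), above it the upright round cone (29.2 mm diameter at the head, 26 mm at its top, 32 mm long; overall height 49 mm). No side arm. Origin: centre of the head's underside; z up along the cone. Grip it by the cone, above the head; any yaw will do.
- stopper_40: The second largest white plastic ground-joint stopper, loose, standing on its head: octagonal head below (51 mm across corners, 19 mm high), above it the upright round cone (40 mm diameter at the head, 36.2 mm at its top, 38 mm long; overall height 57 mm). No side arm. Origin: centre of the head's underside; z up along the cone. Grip it by the cone, above the head; any yaw will do.
- stopper_50: The largest white plastic ground-joint stopper, loose, standing on its head: octagonal head below (62 mm across corners, 21 mm high), above it the upright round cone (50 mm diameter at the head, 45.8 mm at its top, 42 mm long; overall height 63 mm). No side arm. Origin: centre of the head's underside; z up along the cone. Grip it by the cone, above the head; any yaw will do.
- adapter_29: Look-alike, not a stopper: white plastic hose adapter with the same head (40 mm across corners, 17 mm high) and cone (29.2 to 26 mm, 32 mm long) as stopper_29, loose, standing on its head on the bench, but with a dark bore in the cone's top and a ribbed hose barb (12 mm thick, its axis 8.5 mm above the bench) sticking out level along its own +y to about 44 mm from the axis. Origin: centre of the head's underside, z up.
- adapter_40: Look-alike, not a stopper: white plastic hose adapter with the same head (51 mm across corners, 19 mm high) and cone (40 to 36.2 mm, 38 mm long) as stopper_40, loose, standing on its head on the bench, but with a dark bore in the cone's top and a ribbed hose barb (12 mm thick, its axis 8.5 mm above the bench) sticking out level along its own +y to about 49 mm from the axis. Origin: centre of the head's underside, z up.
- insert_19: Pocket for stopper_19 (smallest pocket): fixed grey square insert, 92 x 92 mm, 16 mm high, with a dark-floored square pocket 48 x 48 mm in its middle, its floor 3 mm above the origin. Origin: centre of the insert's underside, 3 mm above the bench; z up, x and y along its sides. The four inserts fill, two by two at 94 mm pitch and in any arrangement, a fixed steel tray 196 x 196 mm whose walls rise 21 mm above the bench.
- insert_29: Pocket for stopper_29 (second smallest pocket): fixed grey square insert, 92 x 92 mm, 16 mm high, with a dark-floored square pocket 58 x 58 mm in its middle, its floor 3 mm above the origin. Origin: centre of the insert's underside, 3 mm above the bench; z up, x and y along its sides. The four inserts fill, two by two at 94 mm pitch and in any arrangement, a fixed steel tray 196 x 196 mm whose walls rise 21 mm above the bench.
- insert_40: Pocket for stopper_40 (second largest pocket): fixed grey square insert, 92 x 92 mm, 16 mm high, with a dark-floored square pocket 69 x 69 mm in its middle, its floor 3 mm above the origin. Origin: centre of the insert's underside, 3 mm above the bench; z up, x and y along its sides. The four inserts fill, two by two at 94 mm pitch and in any arrangement, a fixed steel tray 196 x 196 mm whose walls rise 21 mm above the bench.
- insert_50: Pocket for stopper_50 (largest pocket): fixed grey square insert, 92 x 92 mm, 16 mm high, with a dark-floored square pocket 80 x 80 mm in its middle, its floor 3 mm above the origin. Origin: centre of the insert's underside, 3 mm above the bench; z up, x and y along its sides. The four inserts fill, two by two at 94 mm pitch and in any arrangement, a fixed steel tray 196 x 196 mm whose walls rise 21 mm above the bench.
There are look-alikes about, which are no part of the job. Leave any green or pink look-alike of the stopper_19 alone. What is shaped like the stopper_40 but turquoise is not meant.

How it is judged (in metres and radians):
At the end, for the whole second after the job is handed in: Each of the four stoppers stands on its head on the floor of the pocket of its own size (underside less than 3 mm above the pocket floor, within 15 mm of the pocket's centre, tilted less than 0.1 rad) and is at rest; both hose adapters are upright and within 20 mm of where they stood (horizontal distance between stopper_19 and insert_19 below 0.015 m and z of stopper_19 in the frame of insert_19 between 0 and 0.006 m and angle between each of stopper_19, stopper_29, stopper_40, stopper_50, adapter_29, adapter_40's own z axis and vertical below 0.1 rad and linear speed of each of stopper_19, stopper_29, stopper_40, stopper_50 below 0.01 m/s and horizontal distance between stopper_29 and insert_29 below 0.015 m and z of stopper_29 in the frame of insert_29 between 0 and 0.006 m and horizontal distance between stopper_40 and insert_40 below 0.015 m and z of stopper_40 in the frame of insert_40 between 0 and 0.006 m and horizontal distance between stopper_50 and insert_50 below 0.015 m and z of stopper_50 in the frame of insert_50 between 0 and 0.006 m and distance of each of adapter_29, adapter_40 from where it was at the start of the episode below 0.02 m); the robot touches nothing.
It fails at once if hose adapter 29 is moved more than 20 mm or knocked over (distance of adapter_29 from where it was at the start of the episode above 0.02 m or angle between adapter_29's own z axis and vertical above 0.4 rad).
It fails at once if hose adapter 40 is moved more than 20 mm or knocked over (distance of adapter_40 from where it was at the start of the episode above 0.02 m or angle between adapter_40's own z axis and vertical above 0.4 rad).
It also fails if it takes over 99 s, if anything falls off the work surface, if the arm or the gripper's body presses on something with over 40 N, if the wrist force passes 120 N, or if a joint passes its speed limit or range.

### The arm

A 6-joint arm with a two-finger parallel gripper is mounted at the origin on the work surface. World frame = base frame: x ahead of the robot, y to its left, z up, the work surface at z = 0. Lengths are in mm, angles in rad, forces in N, time in s.
With the tool pointing down it reaches from about 275 to 825 mm from the base axis. Payload 4.9 kg.
Tool frame: the origin (TCP) lies at the very end of the fingers, on their centre line; the grasp point (between the pads) lies 19 mm behind it; z points along the fingers, y is the direction in which the jaws open and shut (so a half turn about z gives the same grasp; the last joint's range is limited). The gripper opens to 85 mm and grips with 20 to 120 N. Pads are 22 mm wide; open, the fingers measure 114 mm over their backs; the gripper's body (76 mm by 85 mm) begins 54 mm behind the grasp point. The pads swing forward as they close: fully open they stand 13 mm farther back than shut.
Start: joints at [-1.459, 0.326, -0.193, 1.052, 0, 1.437], TCP at [133.844, -533.483, 201.481] pointing down, gripper open.
Joint ranges: [-2.65, 2.65], [-0.97, 1.79], [-1.3, 1.35], [-1.93, 2.1], [-1.47, 1.37], [-3.14, 3.14]. Speed limits (rad/s): [2.57, 2.57, 3.14, 3.14, 3.14, 3.14].

### API

Orientations are given as [roll, pitch, yaw] about the fixed x, y, z axes, in that order (R = Rz(yaw) Ry(pitch) Rx(roll)).
In Python, from bench import bot, solve_ik, imaging gives the robot as it stands. Calls block until the motion is done:
- bot.move_ptp(position, orientation): joint-space move of the TCP to a pose.
- bot.movel(position, rot=None, max_speed=150, threshold=None): straight line of the TCP; rot=None keeps the orientation; max_speed is the mean speed in mm/s. With threshold (N) it stops when the force on the tool has changed by that much, and returns True; else False.
- bot.move_j(angles): joint-space move.
- bot.grip(opening, effort=None): opening from 0.0 (shut) to 1.0 (fully open); effort is the grip in N (None keeps the last); returns when the fingers have stopped.
- bot.dwell(seconds).
- solve_ik(position, orientation): joint angles nearest the present ones, or None.
- bot.get_state(): the state.
- imaging.capture(name): name is "scene" or "top" or "wrist"; returns the picture (480x640x3 uint8, blue, green, red); there is no depth.
- imaging.camera_model(name): a dict with "K" (3x3 intrinsics, pixels), "position" and "rotation" of the camera in the world. Camera axes: x right, y up, looking along -z (the intrinsics and any distortion apply to the point x, -y, -z); pixel columns grow to the right and rows downward; lengths in mm; the calibration is good to about 2 mm. A picture is of the moment at which its call begins: read the wrist's pose just before it. camera_model takes no time and is no camera call; for the wrist camera it gives the pose at the moment of the call.
A pose or a line that the arm cannot do raises bot.IKError and nothing moves.
- bot.sign_off(): hands the job in, once; it reports no verdict.
The state is a dict: "t": time; "qpos": joint angles; "joint_velocities": joint speeds; "effort": joint torques, N m; "tcp_pos": TCP position; "orientation": TCP orientation; "contact_force": force on the tool from outside, world axes, zero at the start; "wrist_torque": the same for the moment, N m; "opening": opening from 0.0 (shut) to 1.0 (fully open).
Only numpy, scipy, OpenCV 4.12 (cv2) and the standard library are available. Lean on these libraries where they do the work, as an engineer would, in place of code of your own. Each camera call takes 0.05 s, during which the arm holds its last target.

## Working session

There is one attempt and no reset: what is moved stays moved. The work goes in short steps, each a Python script; the robot and the scene stay as the last script left them, time stands still between calls to the robot, and variables do not carry over. Pictures are saved under pics/ and viewed, and the job is handed in when it is done.

```bash
ls; mkdir -p pics; python3 - <<'E'
from bench import bot, solve_ik, imaging
import cv2
for n in("scene","top","wrist"):
    im=imaging.capture(n); cv2.imwrite(f"pics/{n}0.png",im)
    m=imaging.camera_model(n); print(n,m)
print(bot.get_state())
E
```

```text
pics
scene {'K': array([[457.90607094,   0.        , 321.18994574],
       [  0.        , 457.90607094, 237.06560384],
       [  0.        ,   0.        ,   1.        ]]), 'position': array([ 943.27294423, -590.86179772,  558.03832458]), 'rotation': array([0.8975915 , 0.009763  , 0.70101144])}
top {'K': array([[605.97922119,   0.        , 312.42860401],
       [  0.        , 605.97922119, 240.3791849 ],
       [  0.        ,   0.        ,   1.        ]]), 'position': array([ 319.76667224,  -75.9056647 , 1455.64124092]), 'rotation': array([ 1.28739755e-01, -9.02296137e-05, -1.58738961e+00])}
wrist {'K': array([[330.77519354,   0.        , 313.58368568],
       [  0.        , 330.77519354, 239.21812075],
       [  0.        ,   0.        ,   1.        ]]), 'position': array([ 197.41014436, -516.37476874,  374.22851658]), 'rotation': array([-0.26424124,  0.00134345, -1.32339319])}
{'t': 0.15, 'qpos': array([-1.45915946e+00,  3.26788749e-01, -1.93327568e-01,  1.05200103e+00,
       -9.47951862e-06,  1.43657900e+00]), 'joint_velocities': array([ 0.00014515, -0.00186637,  0.00328215,  0.00128282, -0.00057321,
        0.00175295]), 'effort': array([ 6.18626309e-04, -4.43705821e+01,  2.62663776e+01,  1.05224771e-02,
       -1.20492505e-04,  1.05763334e-05]), 'tcp_pos': array([ 133.80783947, -532.99215305,  200.88361355]), 'orientation': array([-3.14028224e+00, -1.67377940e-04,  2.45854088e-01]), 'contact_force': array([ 0.94446974,  0.10946628, -0.13238629]), 'wrist_torque': array([-0.02389184, -0.02354172, -0.01754048]), 'opening': 1.0051231433527972}
```

View pics/top0.png

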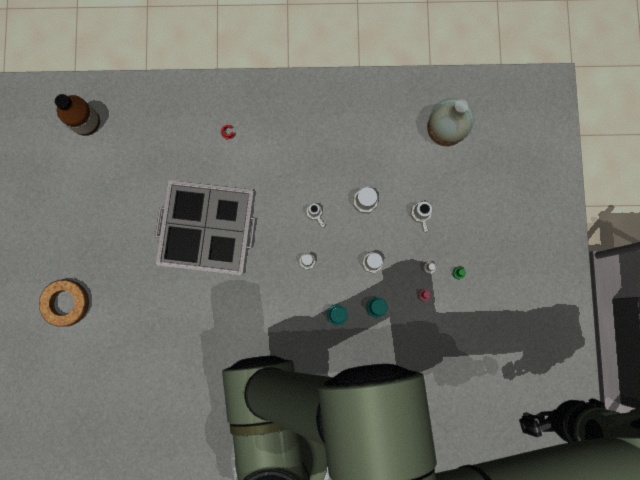

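View pics/scene0.png

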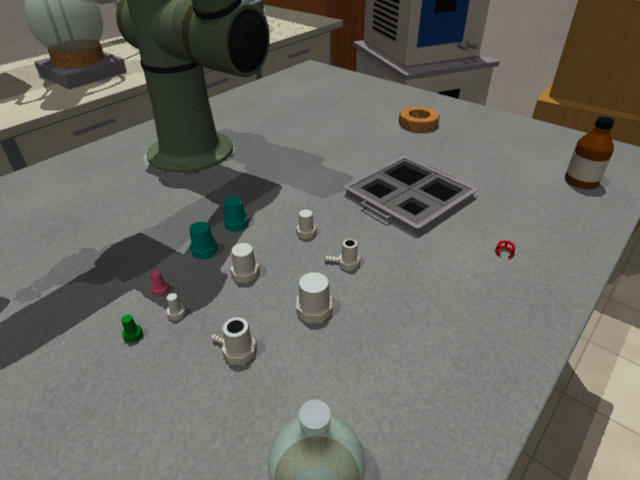

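View pics/wrist0.png

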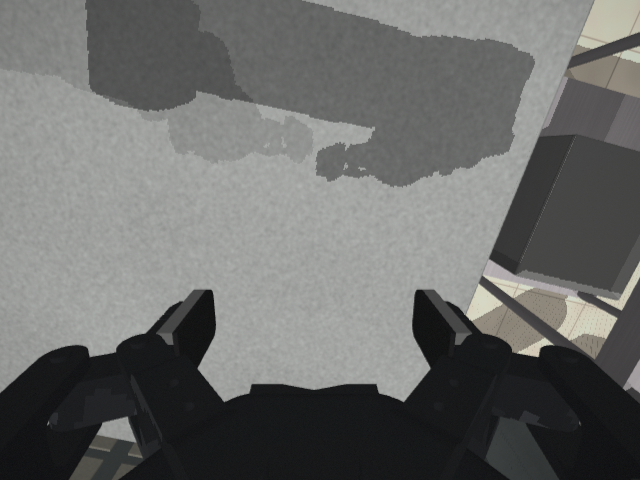

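```bash
cat > h.py <<'E'
import numpy as np, cv2
from scipy.spatial.transform import Rotation as R
from bench import bot, solve_ik, imaging
def proj(m,P):
    Rw=R.from_euler('xyz',m['rotation']).as_matrix()
    c=(np.atleast_2d(P)-m['position'])@Rw
    c=c*[1,-1,-1]
    u=c@np.array(m['K']).T
    return u[:,:2]/u[:,2:]
def back(m,uv,z):
    Rw=R.from_euler('xyz',m['rotation']).as_matrix()
    d=np.c_[np.atleast_2d(uv),np.ones(len(np.atleast_2d(uv)))]@np.linalg.inv(m['K']).T
    d=(d*[1,-1,-1])@Rw.T
    s=(z-m['position'][2])/d[:,2]
    return m['position']+d*s[:,None]
E
python3 - <<'E'
from h import *
print({k:v for k,v in imaging.camera_model('top').items() if k not in('K','position','rotation')})
t=cv2.imread('pics/top0.png');m=imaging.camera_model('top')
for n,uv,z in [('s19',(430,266),41),('s29',(307,260),49),('s40',(373,260),57),('s50',(366,197),63),('a29',(314,209),49),('a40',(424,208),57),('TL',(188,206),19),('TR',(228,210),19),('BL',(182,243),19),('BR',(222,248),19)]:
    print(n,back(m,uv,z).round(0)[0])
cv2.imwrite('pics/topc1.png',cv2.resize(t[170:330,280:480],None,fx=4,fy=4,interpolation=cv2.INTER_CUBIC)[:600])
cv2.imwrite('pics/topc2.png',cv2.resize(t[170:290,145:265],None,fx=5,fy=5,interpolation=cv2.INTER_CUBIC))
s=cv2.imread('pics/scene0.png')
cv2.imwrite('pics/sc1.png',cv2.resize(s[185:375,110:370],None,fx=3,fy=3,interpolation=cv2.INTER_CUBIC))
E
```

```text
{}
s19 [ 438. -353.   41.]
s29 [456. -66.  49.]
s40 [ 453. -219.   57.]
s50 [ 600. -206.   63.]
a29 [576. -84.  49.]
a40 [ 573. -342.   57.]
TL [594. 219.  19.]
TR [583. 123.  19.]
BL [505. 233.  19.]
BR [491. 137.  19.]
```

View pics/topc1.png

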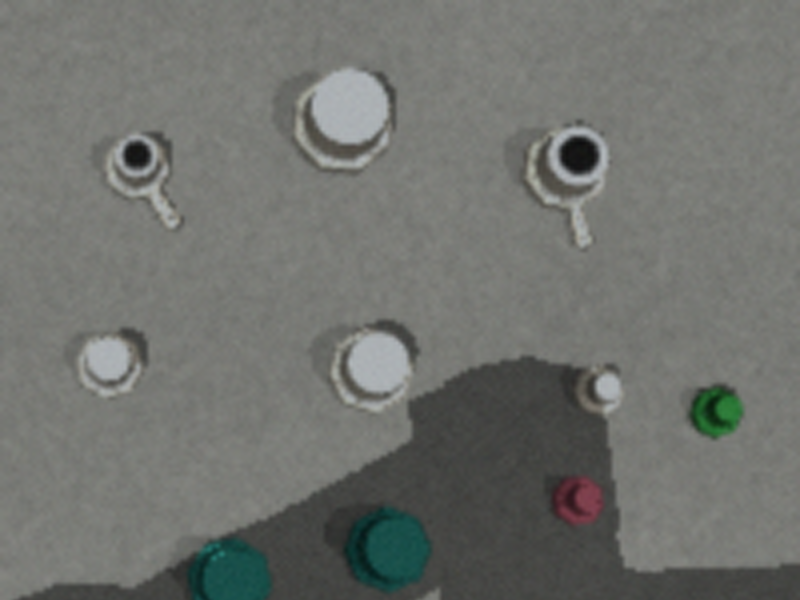

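View pics/topc2.png

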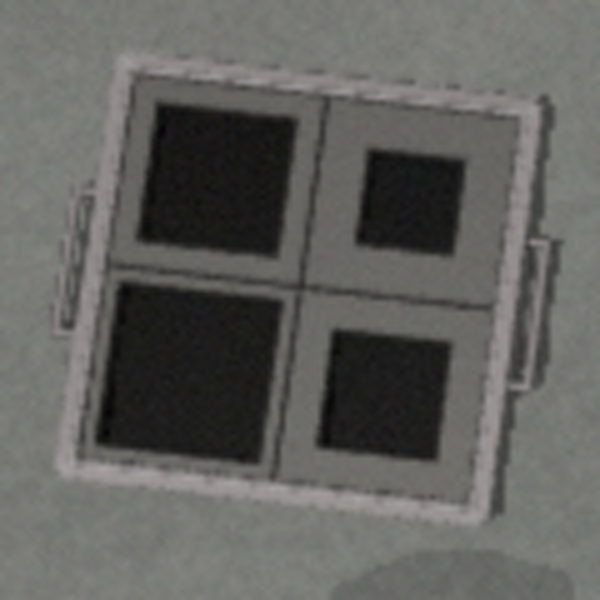

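View pics/sc1.png

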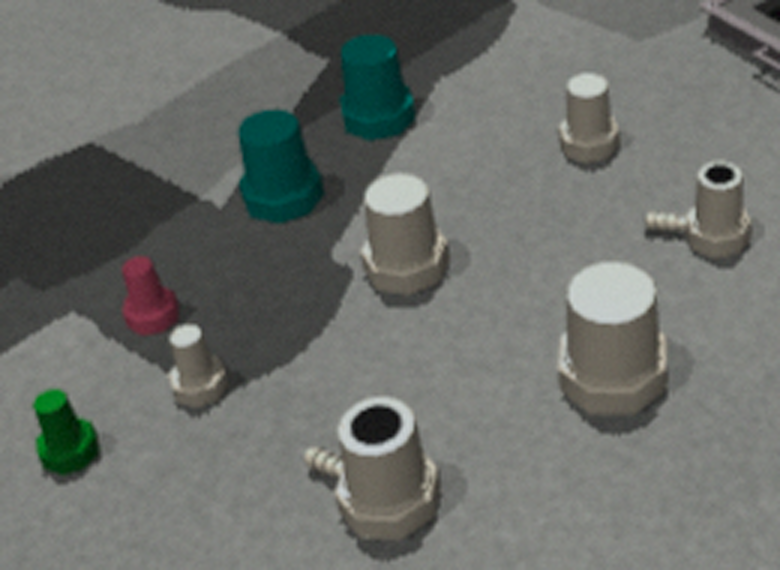

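```bash
python3 - <<'E'
from h import *
from scipy.optimize import least_squares
mt=imaging.camera_model('top');ms=imaging.camera_model('scene')
t=cv2.imread('pics/top0.png');s=cv2.imread('pics/scene0.png')
def cen(im,uv,r,thr):
    g=cv2.cvtColor(im,cv2.COLOR_BGR2GRAY)
    u,v=map(int,uv); sub=(g[v-r:v+r+1,u-r:u+r+1]>thr).astype(np.uint8)
    n,l,st,c=cv2.connectedComponentsWithStats(sub,connectivity=4)
    k=l[r,r]; return c[k]+[u-r,v-r],st[k]
for n,a,b,z in [('s19',(431,266),(172,297),41),('s29',(307,260),(306,213),49),('s40',(374,260),(243,249),57),('s50',(367,196),(314,280),63)]:
    for nm,m,im,uv in (('top',mt,t,a),('scn',ms,s,b)):
        g=cv2.cvtColor(im,cv2.COLOR_BGR2GRAY)
        c,st=cen(im,uv,22,int(g[uv[1],uv[0]])-20)
        print(n,nm,g[uv[1],uv[0]],c.round(1),st,back(m,c,z)[0].round(1))
px=np.array([(122,55),(547,97),(490,523),(60,475)])/5+[145,170]-.4
W=back(mt,px,21);print(W.round(0),'centre',W.mean(0).round(1),np.linalg.norm(W-np.roll(W,1,0),axis=1).round(0))
pc=np.array([(304,285)])/5+[145,170]-.4
print('cross',back(mt,pc,19).round(1))
C=W.mean(0); d=(W[1]-W[0]+W[2]-W[3])[:2]; print('yaw of row dir',np.arctan2(d[1],d[0]))
# pockets
P={'40':[(157,104),(297,118),(278,257),(138,241)],'19':[(369,150),(467,160),(455,256),(357,245)],'50':[(120,285),(282,300),(263,463),(97,446)],'29':[(335,330),(452,343),(435,461),(318,447)]}
for k,v in P.items():
    w=back(mt,np.array(v)/5+[145,170]-.4,19); print(k,w.mean(0).round(1),np.linalg.norm(w-np.roll(w,1,0),axis=1).round(0))
    print(proj(ms,w.mean(0)))
print(proj(ms,W))
cv2.imwrite('pics/sc2.png',cv2.resize(s[145:245,330:490],None,fx=5,fy=5,interpolation=cv2.INTER_CUBIC))
E
```

```text
s19 top 173 [431.6 266.4] [20 20  6  6 30] [ 436.9 -357.1   41. ]
s19 scn 202 [171.4 296.5] [17 19  9  6 41] [ 436.4 -361.6   41. ]
s29 top 178 [306.5 259.1] [17 17 10 10 82] [458.  -64.4  49. ]
s29 scn 201 [305.3 212.9] [16 19 12  7 65] [456.6 -69.   49. ]
s40 top 177 [374.3 260.4] [ 15  16  15  14 166] [ 451.7 -221.7   57. ]
s40 scn 197 [241.5 249.2] [ 11  16  20  13 200] [ 450.9 -225.4   57. ]
s50 top 177 [366.9 196.1] [ 13  13  19  19 267] [ 602.4 -208.3   63. ]
s50 scn 200 [313.2 282. ] [  8  15  28  19 428] [ 601.5 -212.5   63. ]
[[657. 265.  21.]
 [633.  60.  21.]
 [427.  88.  21.]
 [454. 292.  21.]] centre [542.7 176.2  21. ] [205. 207. 207. 206.]
cross [[543.3 176.9  19. ]]
yaw of row dir -1.6930642833081326
40 [595.2 218.9  19. ] [67. 68. 68. 68.]
[[441.70364854 188.07976218]]
19 [582.5 125.2  19. ] [47. 48. 47. 47.]
[[413.96654447 204.94832688]]
50 [501.6 230.8  19. ] [78. 78. 79. 80.]
[[407.51895734 171.9072966 ]]
29 [489.5 137.9  19. ] [57. 56. 57. 56.]
[[380.07294597 187.01434907]]
[[478.01183598 188.09067666]
 [418.95825857 228.5153649 ]
 [343.47581263 186.12714098]
 [404.00733796 154.75886469]]
```

View pics/sc2.png

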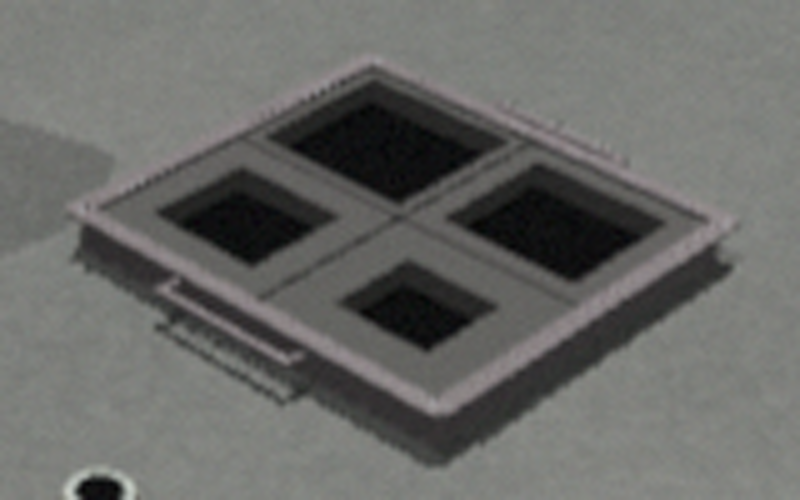

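```bash
cat >> h.py <<'E'
pi=np.pi
S={'50':dict(p=(602,-210.4),yaw=[pi/2,-pi/2],head=21,op=1.0,w=48),'40':dict(p=(451.3,-223.5),yaw=[pi/2,-pi/2],head=19,op=.85,w=38),
'29':dict(p=(457.3,-66.7),yaw=[0,pi],head=17,op=.7,w=28),'19':dict(p=(436.7,-359.3),yaw=[pi/4,pi/4-pi],head=15,op=.55,w=17.5)}
T=(542.7,174.5); ty=-1.693+pi/2  # tray yaw about z
ex=np.array([np.cos(ty),np.sin(ty)]);ey=np.array([-np.sin(ty),np.cos(ty)])
K={'40':(1,1),'19':(1,-1),'50':(-1,1),'29':(-1,-1)}
for k in S: S[k]['t']=np.array(T)+47*(K[k][0]*ex+K[k][1]*ey)
E
python3 - <<'E'
from h import *
for k,v in S.items():
    print(k,v['t'].round(1))
    for y in v['yaw']:
        for q,z in ((v['p'],v['head']+4),(v['p'],150),(v['t'],v['head']+10),(v['t'],150)):
            for yy in ([y] if q is v['p'] else [ty,ty+pi/2,ty-pi/2,ty+pi]):
                r=solve_ik([*q,z],[pi,0,yy]); print('  ',round(yy,2),z,None if r is None else np.round(r,2))
E
```

```text
50 [501.8 226.9]
   1.57 25 [-0.45  0.64 -0.16  0.77  0.    1.12]
   1.57 150 [-0.45  0.52 -0.02  1.03  0.    1.12]
   -0.12 31 [ 0.29  0.5  -0.41  0.66  0.   -2.73]
   1.45 31 [ 0.29  0.5  -0.41  0.66  0.    1.98]
   -1.69 31 [ 0.29  0.5  -0.41  0.66  0.   -1.16]
   3.02 31 [ 0.29  0.5  -0.41  0.66  0.    0.41]
   -0.12 150 [ 0.29  0.37 -0.27  0.93  0.   -2.73]
   1.45 150 [ 0.29  0.37 -0.27  0.93  0.    1.98]
   -1.69 150 [ 0.29  0.37 -0.27  0.93  0.   -1.16]
   3.02 150 [ 0.29  0.37 -0.27  0.93  0.    0.41]
   -1.57 25 [-0.45  0.64 -0.16  0.77  0.   -2.02]
   -1.57 150 [-0.45  0.52 -0.02  1.03  0.   -2.02]
   -0.12 31 [ 0.29  0.5  -0.41  0.66  0.   -2.73]
   1.45 31 [ 0.29  0.5  -0.41  0.66  0.    1.98]
   -1.69 31 [ 0.29  0.5  -0.41  0.66  0.   -1.16]
   3.02 31 [ 0.29  0.5  -0.41  0.66  0.    0.41]
   -0.12 150 [ 0.29  0.37 -0.27  0.93  0.   -2.73]
   1.45 150 [ 0.29  0.37 -0.27  0.93  0.    1.98]
   -1.69 150 [ 0.29  0.37 -0.27  0.93  0.   -1.16]
   3.02 150 [ 0.29  0.37 -0.27  0.93  0.    0.41]
40 [595.1 215.4]
   1.57 23 [-0.61  0.44 -0.54  0.59  0.    0.96]
   1.57 150 [-0.6
[... 2259 characters left out ...]
 -0.12 150 [ 0.08  0.45 -0.15  0.98  0.   -2.94]
   1.45 150 [ 0.08  0.45 -0.15  0.98  0.    1.78]
   -1.69 150 [ 0.08  0.45 -0.15  0.98  0.   -1.37]
   3.02 150 [ 0.08  0.45 -0.15  0.98  0.    0.2 ]
   -2.36 19 [-0.82  0.54 -0.38  0.65  0.   -1.6 ]
   -2.36 150 [-0.82  0.39 -0.23  0.95  0.   -1.6 ]
   -0.12 25 [ 0.08  0.58 -0.29  0.71  0.   -2.94]
   1.45 25 [ 0.08  0.58 -0.29  0.71  0.    1.78]
   -1.69 25 [ 0.08  0.58 -0.29  0.71  0.   -1.37]
   3.02 25 [ 0.08  0.58 -0.29  0.71  0.    0.2 ]
   -0.12 150 [ 0.08  0.45 -0.15  0.98  0.   -2.94]
   1.45 150 [ 0.08  0.45 -0.15  0.98  0.    1.78]
   -1.69 150 [ 0.08  0.45 -0.15  0.98  0.   -1.37]
   3.02 150 [ 0.08  0.45 -0.15  0.98  0.    0.2 ]
```

```bash
cat >> h.py <<'E'
PY={'50':(pi/2,1.449),'40':(pi/2,1.449),'29':(pi,3.02),'19':(pi/4,1.449)}
def pick(k,snap=True,hi=130):
    s=S[k];o=[pi,0,PY[k][0]];x,y=s['p'];h=s['head']
    bot.move_ptp([x,y,hi],o); bot.grip(s['op'],effort=40)
    if snap:
        m=imaging.camera_model('wrist');im=imaging.capture('wrist')
        cv2.circle(im,tuple(int(a) for a in proj(m,[x,y,h*2+0])[0]),3,(0,0,255),-1)
        cv2.imwrite(f'pics/w_hover{k}.png',im)
def grab(k,hi=150):
    s=S[k];x,y=s['p'];z=s['head']+4
    hit=bot.movel([x,y,z],max_speed=100,threshold=10); print('hit',hit,bot.get_state()['tcp_pos'].round(1))
    if hit: return
    bot.grip(0.0,effort=40); print('opening',bot.get_state()['opening']*85,'want',s['w'])
    bot.movel([x,y,hi],max_speed=120)
    st=bot.get_state(); print('F',st['contact_force'].round(1),'op',st['opening']*85,'t',st['t'])
def place(k,hi=150):
    s=S[k];o=[pi,0,PY[k][1]];x,y=s['t'];z=s['head']+4+6
    bot.move_ptp([x,y,hi],o); bot.movel([x,y,z+12],max_speed=120)
    hit=bot.movel([x,y,z-2],max_speed=25,threshold=6); print('hit',hit,bot.get_state()['tcp_pos'].round(1),'z nominal',z)
    o_=bot.get_state()['opening']; bot.grip(min(1,o_+.22)); bot.movel([x,y,hi],max_speed=120)
    print('t',bot.get_state()['t'])
E
python3 - <<'E'
from h import *
pick('50')
print(bot.get_state()['t'])
E
```

```text
2.475
```

View pics/w_hover50.png

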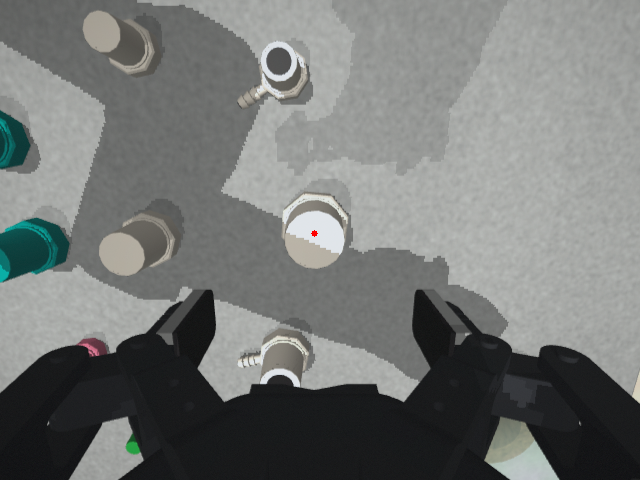

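```bash
python3 - <<'E'
from h import *
m=imaging.camera_model('wrist')
print(proj(m,[602,-210.4,63]),proj(m,[602,-210.4,0]),back(m,[315,239],63))
grab('50')
cv2.imwrite('pics/w_g50.png',imaging.capture('wrist'))
E
```

```text
[[314.35119017 240.50820201]] [[314.15798716 222.66793069]] [[ 602.48733658 -209.22173976   63.        ]]
hit False [ 602.7 -210.7   25.8]
opening 43.04283844456626 want 48
F [ 0.4 -0.3 -1.5] op 43.306066244948575 t 5.35
```

View pics/w_g50.png

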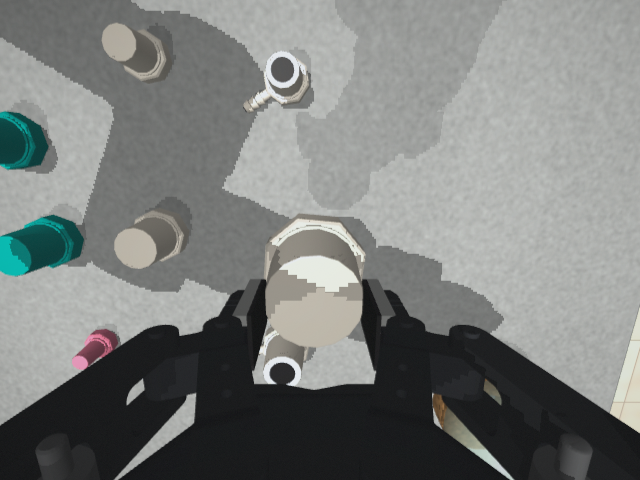

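```bash
python3 - <<'E'
from h import *
place('50')
pick('40')
E
```

```text
hit True [501.9 227.   31.9] z nominal 31
t 10.025
```

View pics/w_hover40.png

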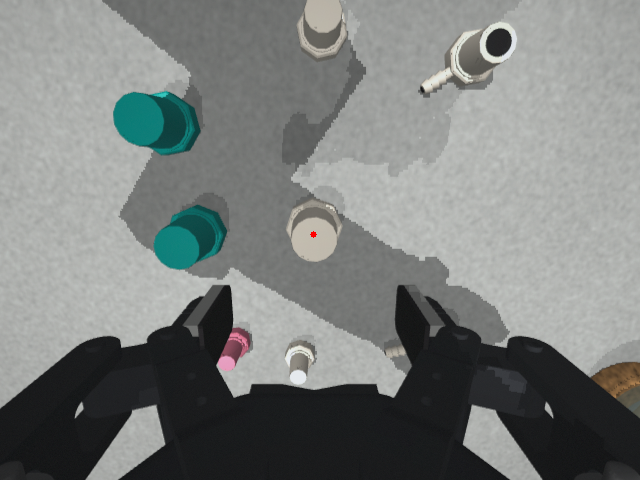

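```bash
python3 - <<'E'
from h import *
t=imaging.capture('top');s=imaging.capture('scene')
a=cv2.resize(t[170:290,145:265],(400,400),interpolation=cv2.INTER_CUBIC)
b=cv2.resize(s[130:250,330:450],(400,400),interpolation=cv2.INTER_CUBIC)
cv2.imwrite('pics/p50.png',np.hstack([a,b]))
E
```

```text
(no output)
```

View pics/p50.png

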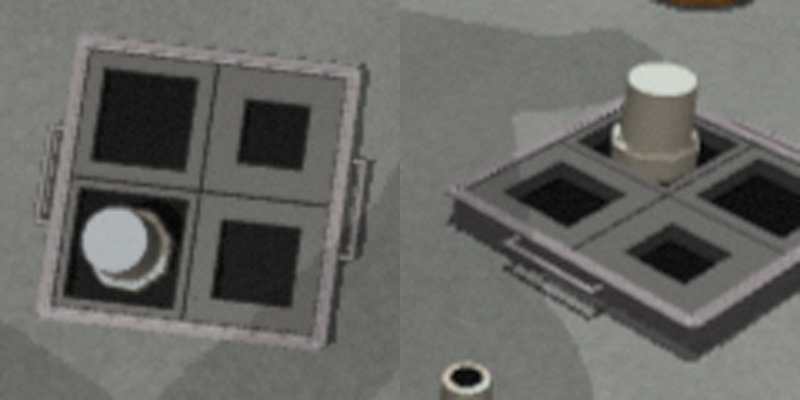

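s50 stands upright inside the largest pocket (left panel: cone at 115,240), and it touched down at the expected height. s40 is centred between the jaws at wrist pixel (314,235). It is plain and white with no barb.

```bash
python3 - <<'E'
from h import *
grab('40')
cv2.imwrite('pics/w_g40.png',imaging.capture('wrist'))
E
```

```text
hit False [ 451.8 -223.8   23.5]
opening 32.22616802707503 want 38
F [-0.2 -0.3 -0.6] op 32.215168049162784 t 14.9833
```

View pics/w_g40.png

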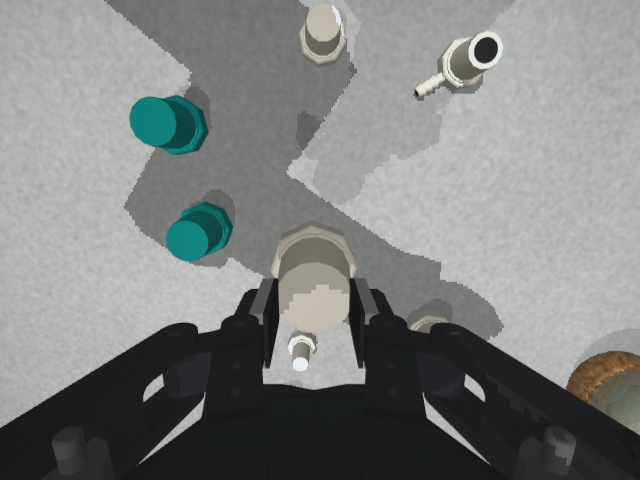

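s40 is held upright between the pads at (315,285). Next I place it and hover over s29.

```bash
python3 - <<'E'
from h import *
place('40')
pick('29')
E
```

```text
hit True [595.3 215.5  29.8] z nominal 29
t 19.7417
```

View pics/w_hover29.png

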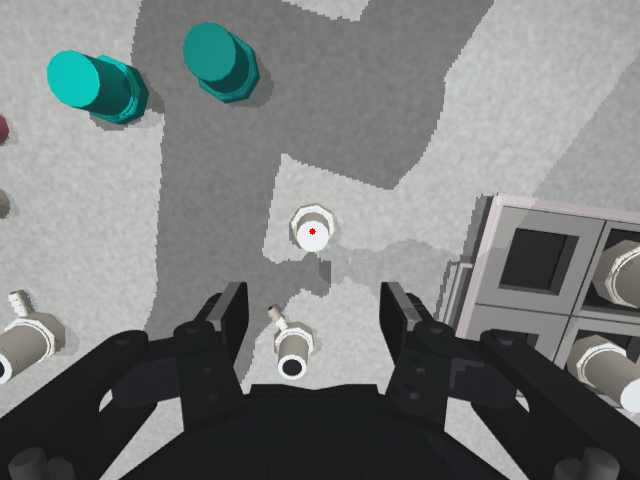

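s29 is at (312,232), plain and without a bore or barb. The barbed adapter at (292,350) is 120 mm away in x, clear of the jaws.

```bash
python3 - <<'E'
from h import *
grab('29')
cv2.imwrite('pics/w_g29.png',imaging.capture('wrist'))
E
```

```text
hit False [457.8 -66.9  21.5]
opening 0.11362793064493833 want 28
F [ 0.2 -0.5 -0. ] op 0.0003022739105722292 t 25.025
```

View pics/w_g29.png

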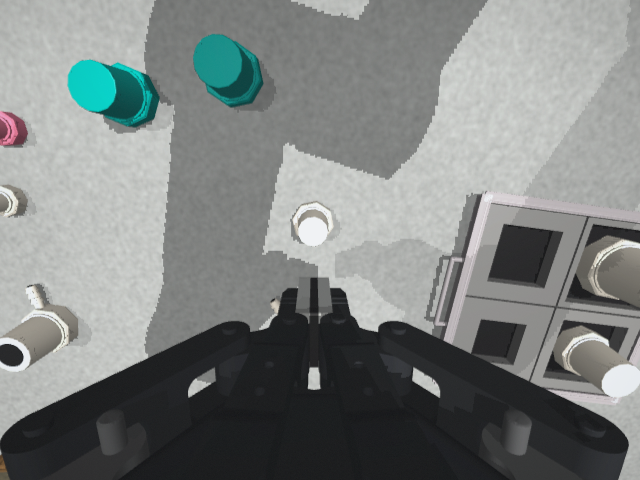

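```bash
python3 - <<'E'
from h import *
m=imaging.camera_model('wrist')
print('s29 now (wrist)',back(m,[313,231],49).round(1), 'pred',proj(m,[457.3,-66.7,49]))
print(bot.get_state()['tcp_pos'],bot.get_state()['orientation'])
mt=imaging.camera_model('top');ms=imaging.camera_model('scene')
t=imaging.capture('top');s=imaging.capture('scene')
print(proj(mt,[457.3,-66.7,49]),proj(ms,[457.3,-66.7,49]))
cv2.imwrite('pics/n1.png',np.hstack([cv2.resize(t[190:290,260:360],(400,400)),cv2.resize(s[180:280,256:356],(400,400))]))
E
```

```text
s29 now (wrist) [[456.9 -66.1  49. ]] pred [[312.25908648 231.4947055 ]]
[456.67594057 -66.51819988 149.25672998] [ 3.14114219e+00 -1.44624150e-03  3.14157152e+00]
[[307.44681707 259.41082003]] [[306.38048017 212.51050166]]
```

View pics/n1.png

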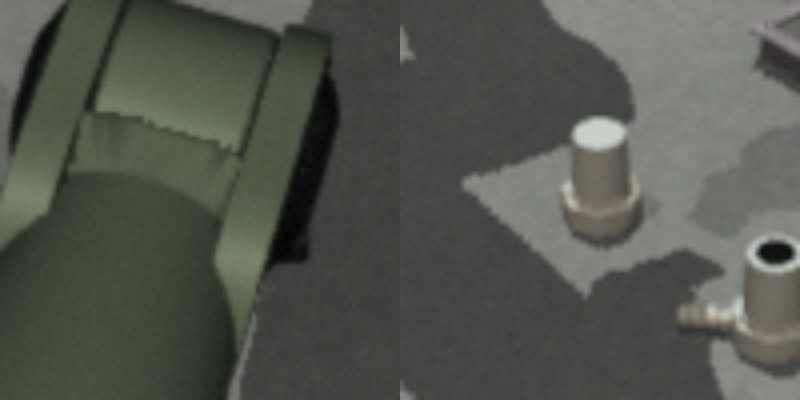

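Stopper 29 was not held: the fingers shut to 0. It still stands at its spot, and I measure the same position from both cameras. I'll retry, closing in steps and looking.

```bash
python3 - <<'E'
from h import *
k='29';s=S[k];x,y=s['p']
bot.grip(.7)
hit=bot.movel([x,y,21],max_speed=100,threshold=10);print(hit,bot.get_state()['tcp_pos'].round(1))
a=imaging.capture('scene')
for o in (.36,.28,.24):
    bot.grip(o,effort=40);st=bot.get_state();print(o,st['opening'],st['contact_force'].round(1),st['t'])
b=imaging.capture('scene')
f=lambda i:cv2.resize(i[130:280,240:390],(400,400),interpolation=cv2.INTER_CUBIC)
cv2.imwrite('pics/n2.png',np.hstack([f(a),f(b)]))
cv2.imwrite('pics/n3.png',imaging.capture('wrist'))
E
```

```text
False [457.8 -66.8  21.5]
0.36 0.3571948214306047 [ 0.  -0.3 -0. ] 27.6583
0.28 0.27785267787036766 [-0.6 -0.5 -0.2] 27.9
0.24 0.24008013595320168 [-0.2 -0.1  0.2] 28.1167
```

View pics/n2.png

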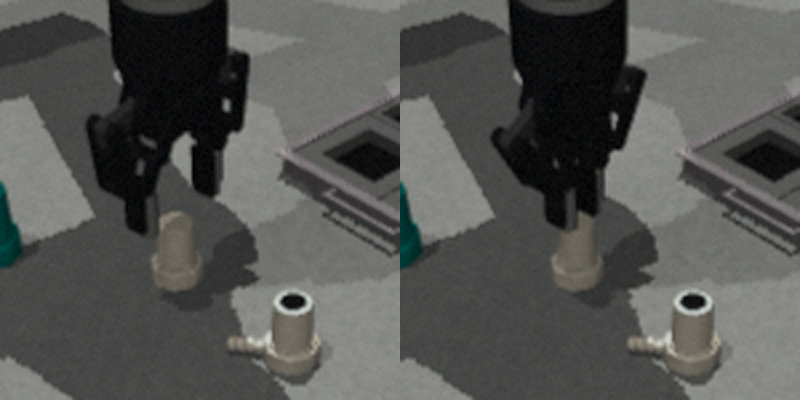

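View pics/n3.png

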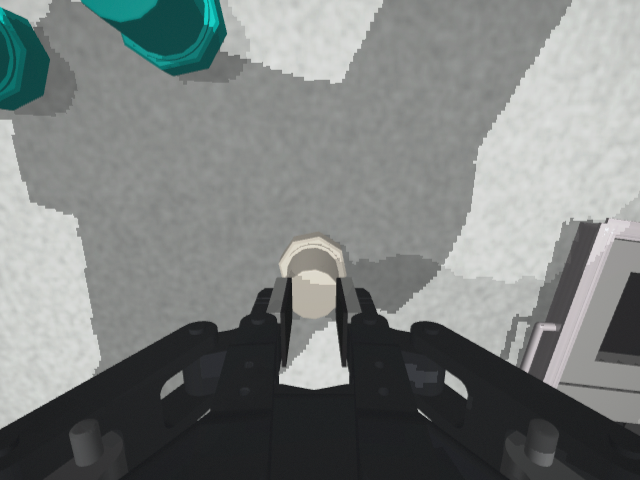

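```bash
python3 - <<'E'
from h import *
ms=imaging.camera_model('scene');mw=imaging.camera_model('wrist')
im=imaging.capture('scene')
f=5;o=np.array([250,150])
c=cv2.resize(im[150:270,250:400],None,fx=f,fy=f,interpolation=cv2.INTER_CUBIC)
def d(P,col):
    p=((proj(ms,P)[0]-o)*f).astype(int); cv2.circle(c,tuple(map(int,p)),4,col,-1)
for z,col in((0,(255,0,0)),(17,(0,255,0)),(49,(0,0,255))): d([457.3,-66.7,z],col)
for sy in(-15,15):
    for sx in(-11,11):
        d([457.5+sx,-66.8+sy,21.5],(0,255,255)); d([457.5+sx,-66.8+sy,40.5],(255,0,255))
cv2.imwrite('pics/n4.png',c)
print(bot.get_state()['tcp_pos'],bot.get_state()['qpos'])
print('wrist', proj(mw,[[457.5,-66.8,21.5],[457.5,-66.8,49],[457.3+11,-66.7,40],[457.3-11,-66.7,40]]))
E
```

```text
[457.29718685 -66.70553726  20.98342308] [-3.04774005e-01  3.85115715e-01 -6.50093632e-01  5.35615154e-01
 -2.02609322e-05 -3.04785361e-01]
wrist [[311.82901695 273.82723934]
 [311.54306084 294.76717322]
 [311.84049204 306.73711655]
 [311.85059609 266.1819753 ]]
```

View pics/n4.png

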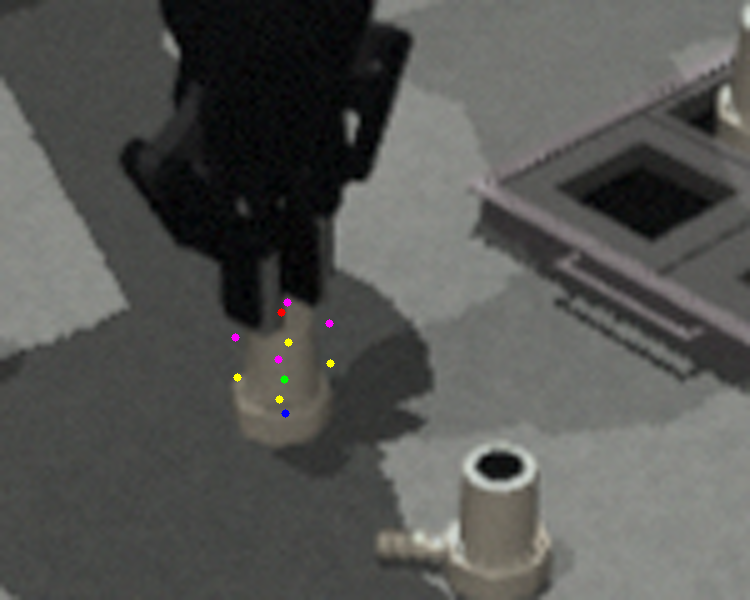

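The scene view (yellow is the nominal tip at z=21, magenta is 40) shows the real fingertips ending around z≈45. That is about 20 mm above the reported TCP, so the grip only caught the rim. I'll go 13 mm lower, guarded by force.

```bash
python3 - <<'E'
from h import *
k='29';s=S[k];x,y=s['p']
bot.grip(.6)
hit=bot.movel([x,y,8],max_speed=50,threshold=6);st=bot.get_state();print(hit,st['tcp_pos'].round(1))
a=imaging.capture('scene')
bot.grip(0,effort=40);st=bot.get_state();print(st['opening']*85,st['contact_force'].round(1),st['t'])
b=imaging.capture('scene')
f=lambda i:cv2.resize(i[150:270,250:370],(400,400),interpolation=cv2.INTER_CUBIC)
cv2.imwrite('pics/n5.png',np.hstack([f(a),f(b)]))
E
```

```text
False [456.7 -66.5   7.4]
24.42192994062816 [-0.6  0.4  1.7] 29.4833
```

View pics/n5.png

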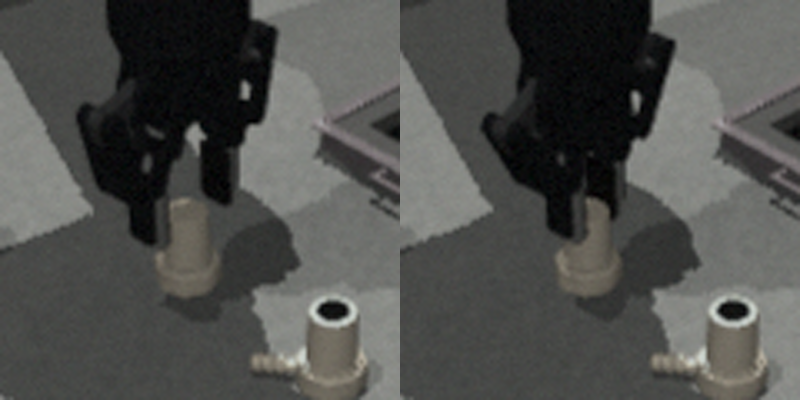

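```bash
cat >> h.py <<'E'
def lift(k,hi=130):
    x,y=S[k]['p']; bot.movel([x,y,hi],max_speed=120); st=bot.get_state(); print('op',st['opening']*85,st['contact_force'].round(1),st['t'])
def place2(k,zg,hi=130,do=.22):
    s=S[k];o=[pi,0,PY[k][1]];x,y=s['t'];z=zg+6
    bot.move_ptp([x,y,hi],o); print('op',bot.get_state()['opening']*85); bot.movel([x,y,z+12],max_speed=120)
    hit=bot.movel([x,y,z-2],max_speed=25,threshold=6); print('hit',hit,bot.get_state()['tcp_pos'].round(1),'z nominal',z)
    o_=bot.get_state()['opening']; bot.grip(min(1,o_+do)); bot.movel([x,y,hi],max_speed=120)
    print('t',bot.get_state()['t'])
E
python3 - <<'E'
from h import *
lift('29'); cv2.imwrite('pics/w_g29b.png',imaging.capture('wrist'))
E
```

```text
op 24.55412869179476 [ 0.3 -0.3 -1.2] 30.7
```

View pics/w_g29b.png

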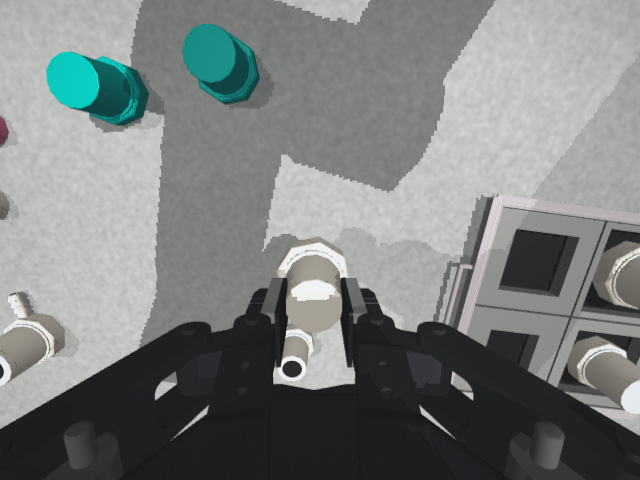

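```bash
python3 - <<'E'
from h import *
place2('29',7.6)
pick('19')
x,y=S['19']['p']
h=bot.movel([x,y,6],max_speed=60,threshold=6);st=bot.get_state();print(h,st['tcp_pos'].round(1),st['t'])
im=imaging.capture('scene')
cv2.imwrite('pics/n6.png',cv2.resize(im[220:360,90:270],None,fx=4,fy=4,interpolation=cv2.INTER_CUBIC))
E
```

```text
op 24.507954903548537
hit True [490.6 133.5  14.3] z nominal 13.6
t 34.5167
False [ 436.9 -359.5    6.3] 38.8
```

View pics/w_hover19.png

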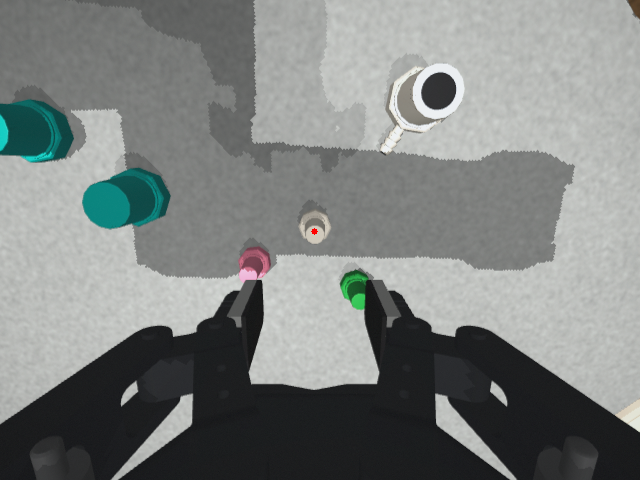

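View pics/n6.png

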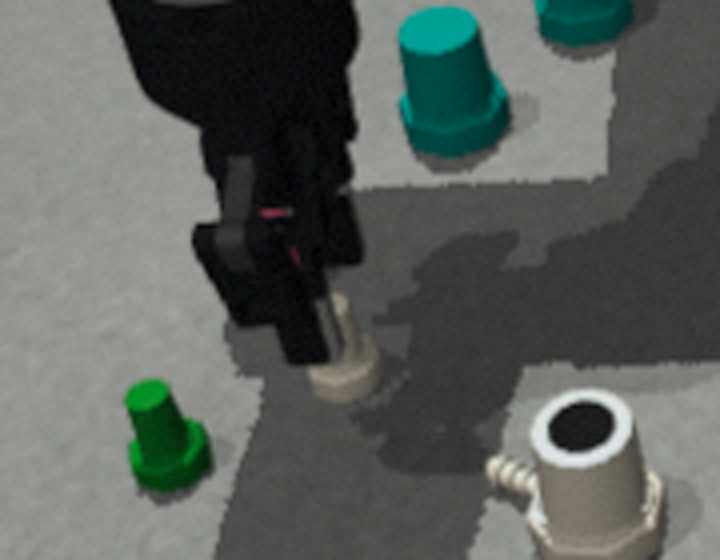

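```bash
python3 - <<'E'
from h import *
ms=imaging.camera_model('scene')
for z in(10,20,30,40): print(z,(back(ms,[168.7,310],z)[0]-[436.7,-359.3,0]).round(1))
for z in(10,20,30,40):
  for d in (20,27,34): print(z,d,((proj(ms,[436.7+.707*d,-359.3-.707*d,z])[0]-[90,220])*4).round(0))
E
```

```text
10 [-8.7 -9.3 10. ]
20 [  0.7 -13.3  20. ]
30 [ 10.1 -17.4  30. ]
40 [ 19.5 -21.4  40. ]
10 20 [339. 395.]
10 27 [336. 408.]
10 34 [333. 422.]
20 20 [334. 378.]
20 27 [331. 391.]
20 34 [327. 405.]
30 20 [328. 360.]
30 27 [325. 374.]
30 34 [322. 388.]
40 20 [323. 342.]
40 27 [319. 356.]
40 34 [316. 370.]
```

Fingertips are at z≈36–38 while the reported TCP is 6. I need another ~9 mm, guarded by force, then close.

```bash
python3 - <<'E'
from h import *
x,y=S['19']['p']
try: h=bot.movel([x,y,-3],max_speed=40,threshold=6)
except bot.IKError as e: print('IK',e);h=None
st=bot.get_state();print(h,st['tcp_pos'].round(1),st['contact_force'].round(1))
bot.grip(0.0,effort=40);st=bot.get_state();print(st['opening']*85,st['contact_force'].round(1),st['t'])
im=imaging.capture('scene')
cv2.imwrite('pics/n7.png',cv2.resize(im[220:360,90:270],None,fx=4,fy=4,interpolation=cv2.INTER_CUBIC))
E
```

```text
False [ 436.4 -358.9   -3.5] [ 0.7 -0.  -0.5]
14.806429344596495 [-0.3 -0.4  0.4] 39.6167
```

View pics/n7.png

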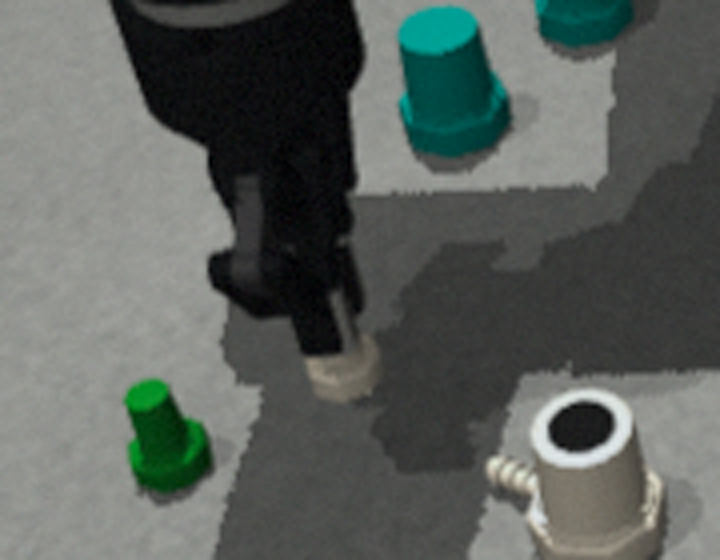

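Gripped: the gap reads 14.8 mm, with the pads covering most of the cone. Next I lift, place and check.

```bash
python3 - <<'E'
from h import *
lift('19')
place2('19',-3.3,do=.2)
bot.move_ptp([350,-330,250],[pi,0,pi/4])
print(bot.get_state()['t'])
t=imaging.capture('top');s=imaging.capture('scene')
cv2.imwrite('pics/topF.png',t);cv2.imwrite('pics/sceneF.png',s)
a=cv2.resize(t[170:290,145:265],(400,400),interpolation=cv2.INTER_CUBIC)
b=cv2.resize(s[125:245,340:460],(400,400),interpolation=cv2.INTER_CUBIC)
cv2.imwrite('pics/pF.png',np.hstack([a,b]))
E
```

```text
op 15.031791145604439 [-0.1  0.2 -0.3] 40.925
op 14.488590866773697
hit True [583.9 122.2   3.1] z nominal 2.7
t 45.8667
47.7583
```

View pics/pF.png

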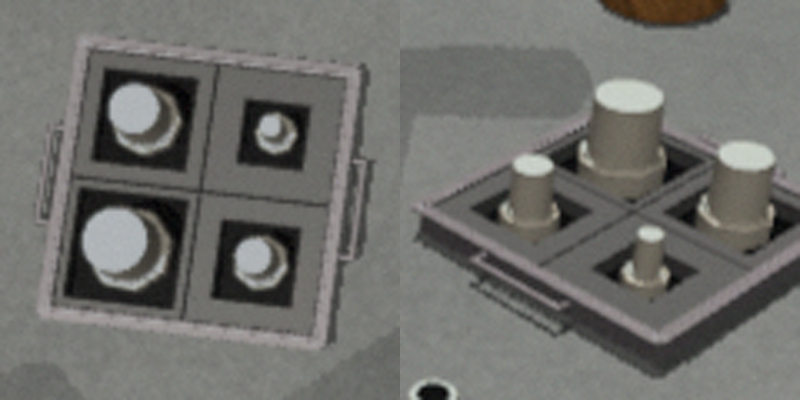

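View pics/topF.png

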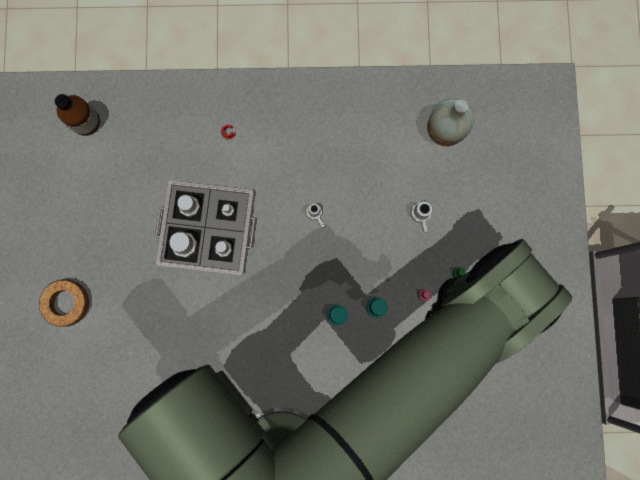

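```bash
python3 - <<'E'
from h import *
mt=imaging.camera_model('top');t=cv2.imread('pics/topF.png');g=cv2.cvtColor(t,cv2.COLOR_BGR2GRAY)
H={'19':41,'29':49,'40':57,'50':63}
for k,px in {'40':(185,202),'19':(226,208),'50':(179,242),'29':(221,247)}.items():
    r=11;u,v=px;sub=(g[v-r:v+r+1,u-r:u+r+1]>g[v,u]-25).astype(np.uint8)
    n,l,st,c=cv2.connectedComponentsWithStats(sub,connectivity=4);q=c[l[r,r]]+[u-r,v-r]
    w=back(mt,q,H[k]+6)[0][:2]; tt=S[k]['t']+[0,1.7]  # top-camera frame bias
    print(k,q.round(1),st[l[r,r]],w.round(1),'off',(w-tt).round(1))
b=cv2.imread('pics/top0.png')
for (u,v) in ((315,212),(422,214)):
    A=cv2.cvtColor(b[v-20:v+25,u-20:u+20],6).astype(np.float32);B=g[v-20:v+25,u-20:u+20].astype(np.float32)
    print('adapter shift px',cv2.phaseCorrelate(A,B))
E
```

```text
40 [184.6 202.3] [  4   5  15  14 162] [594.7 218. ] off [-0.3  0.9]
19 [225.4 207.4] [ 7  8  7  6 29] [584.  125.1] off [0.4 1.3]
50 [178.9 241.7] [  2   2  19  19 280] [501.2 229. ] off [-0.6  0.4]
29 [220.4 246.7] [ 6  6 10 11 87] [489.9 135.4] off [-0.5  0.2]
adapter shift px ((-0.060257108111084534, 0.5758438161495718), 0.8517889455954234)
adapter shift px ((0.04365551725318184, 0.48856361360451217), 0.9582365311516656)
```

```bash
python3 -c "
from h import *
print(bot.get_state()['t']);bot.sign_off()"
```

```text
47.8583
the job is handed in; nothing more can be done
```

All four white stoppers stand upright on their heads in the pockets of their own size, and I handed the job in at about 48 s of the 99 s allowed. The sign-off gives no verdict.

- **Stoppers:** in the last top and scene pictures each one is within about 1.5 mm of its pocket's centre. Each touched down within 1 mm of the expected height.
- **Adapters:** both still stand. Comparing the first and last top pictures gives about 0.5 px (roughly 1 mm) for each; the two values are alike, so this may only be lighting.
- **Look-alikes:** I did not touch the turquoise, green or pink ones.
- **What went wrong:** my first grip on stopper_29 missed. The scene pictures put the real fingertips 20–30 mm above the reported TCP, which disagrees with the stated tool frame. The stopper had not moved. I gripped stoppers 29 and 19 lower, with a force limit on the descent, and both held.

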